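# Hook the dropped nut out from behind the drive guard

## Task

A big hexagon nut has dropped under the wire guard of the drive unit, where no hand fits. Slide the pull hook out from under the low shelf onto the open bench, let go of it and take it again farther back so that it reaches, and use it, not your fingers, to draw the nut out through the guard's open end. Then lay the hook down flat on the open bench between the shelf and the guard, put the nut in the steel tray, and leave the other loose things where they are.

Things in the scene. Friction and masses are not known exactly. Their poses are not given: they have to be found in the camera images.
- guard: Fixed wire guard (cage of aluminium bars, 28 mm gaps) in front of a green motor. Origin: on the bench, middle of the guard's open end, the mouth. z up, +y into the guard, -y out to the open bench. Free space inside: x -96 to 96, y 0 to 222 mm (pulley beyond), 84 mm high to the roof bars; its floor is the bench. The motor stands behind, to y = 485.
- riser: Fixed low shelf: plywood board on two side legs, 300 mm wide (x), 280 deep, with a black case on it. Origin: on the bench under the middle of its front edge. z up; the shelf extends to -y, +y points to the open bench. Clear height under the board 60 mm, board top at 75 mm; the case, 120 mm behind the edge, rises to 135 mm.
- rod_grip (a point): Centre of the pull hook's black handle, 24 mm wide (x), 110 long (y), 28 high, 14 mm above its underside. +y along the shaft to the hook, +x the side the hook is bent to, z up. Steel shaft: bar 8 mm wide, 14 high, underside level with the handle's, on x = 0 to y = 284. 0.22 kg, centre of mass at y = 36. Starts flat on the bench, hook end out, handle and most of the shaft under the shelf.
- rod_hook (a point): Middle of the pull hook's crossbar, 8 mm wide, 14 high, 7 mm above its underside, at x = 30, y = 272 mm from the handle's centre; axes as rod_grip. It runs from the shaft's end (x = 0, y = 280) to its free tip (x = 63, y = 264), leaning slightly back towards the handle; its inner side faces the handle.
- nut_center (a point): Centre (half-way up) of the loose dark steel hexagon nut with a 24 mm hole, 36 mm across flats, 41 mm across corners, 18 mm high, about 0.1 kg, lying flat on the bench; z up, its x axis is square to one pair of flats (others every 60 degrees). Starts inside the guard 85 to 145 mm behind the mouth.
- tray: Fixed open steel tray, 120 mm (x) by 160 mm (y), 30 mm high, walls and floor 4 to 5 mm thick. Origin: centre of its underside on the bench.
- oil_mid (a point): Bystander: white oil bottle, 48 mm diameter, 110 mm high, standing near the guard's mouth; point at its middle, half-way up.
- tin_mid (a point): Bystander: small can, 60 mm diameter, 70 mm high, standing near the shelf's front; point at its middle.
- driver_mid (a point): Bystander: screwdriver lying beyond the guard, beside the wrench; point near the middle of the tool.
- wrench_mid (a point): Bystander: wrench lying beside the guard, on its far side from the robot; point near the middle of the tool.
- jar_mid (a point): Bystander: glass jar, 64 mm diameter, 85 mm high, at the far right; point at its middle.

How it is judged:
On the way, in this order (a step that is already met when the one before it is completed fails the run):
1. the pull hook is clear of the shelf, handle and all, lying on the bench and let go (y of rod_grip in the frame of riser above 0.055 m and height (world z) of rod_grip below 0.022 m and height (world z) of rod_hook below 0.02 m and contact force between the fingers and rod below 0.1 N), for 0.2 s.
2. the nut has been drawn out of the guard's open end (y of nut_center in the frame of guard below -0.03 m and height (world z) of nut_center below 0.04 m), for 0.2 s.
At the end, for the whole second after the job is handed in: The nut is at rest on the floor of the steel tray (centre between the walls, under 28 mm above the bench); the pull hook lies at rest, flat on the bench (handle centre and hook below 24 mm), both ends on the open side of the guard's mouth (y below 0 in its frame) (x of nut_center in the frame of tray between -0.056 and 0.056 m and y of nut_center in the frame of tray between -0.076 and 0.076 m and height (world z) of nut_center below 0.028 m and linear speed of each of nut, rod below 0.02 m/s and height (world z) of each of rod_grip, rod_hook below 0.024 m and y of each of rod_grip, rod_hook in the frame of guard below 0 m); the robot touches nothing.
It fails at once if the nut is touched by the robot itself while still inside the guard (y of nut_center in the frame of guard above -0.01 m and contact force between any of the fingers, the arm and nut above 0.3 N).
It fails at once if the bottle, can, jar, screwdriver or wrench is moved more than 30 mm (distance of any of oil_mid, tin_mid, driver_mid, wrench_mid, jar_mid from where it was at the start of the episode above 0.03 m).
It also fails if it takes over 64 s, if anything falls off the work surface, if the arm or the gripper's body presses on something with over 40 N, if the wrist force passes 120 N, or if a joint passes its speed limit or range.

## Robot

A 6-joint arm with a two-finger parallel gripper is mounted at the origin on the work surface. World frame = base frame: x ahead of the robot, y to its left, z up, the work surface at z = 0. Lengths are in m, angles in rad, forces in N, time in s.
With the tool pointing down it reaches from about 0.325 to 0.9 m from the base axis. Payload 6.1 kg.
Tool frame: the origin (TCP) lies at the very end of the fingers, on their centre line; the grasp point (between the pads) lies behind it (grasp_offset is the z of the grasp point in the tool frame, in m); z points along the fingers, y is the line along which they close (so a half turn about z gives the same grasp; the last joint's range is limited). The gripper opens to 85 mm and grips with 20 to 120 N. Pads are 22 mm wide; open, the fingers measure 114 mm over their backs; the gripper's body (76 mm by 85 mm) begins 54 mm behind the grasp point. The pads swing forward as they close: fully open they stand 13 mm farther back than shut.
Start: joints at [1.156, 0.22, 1.526, -0, 1.395, -0.126], TCP at [0.178, 0.599, 0.231] pointing down, gripper open.
Joint ranges: [-2.98, 2.98], [-0.91, 2.08], [0.09, 2.57], [-1.24, 4.39], [0.2, 2.65], [-2.68, 2.68]. Speed limits (rad/s): [2.57, 2.57, 3.01, 3.14, 3.14, 3.14].

## Interface

Orientations are given as a rotation vector (axis times angle).
In Python, from station import * gives the robot as it stands. The module is installed in compiled form; this text tells all that it offers. Calls block until the motion is done:
- reach(position, orientation): joint-space move of the TCP to a pose.
- move_straight(position, orientation=None, rate=0.15): straight line of the TCP; orientation=None keeps the orientation; rate is the mean speed in m/s.
- set_joints(angles): joint-space move.
- set_gripper(opening, squeeze=None): finger opening in m; squeeze is the grip in N (None keeps the last); returns when the fingers have stopped.
- hold(seconds).
- ik(position, orientation): joint angles nearest the present ones, or None.
- capture(name): name is "scene" or "side" or "wrist"; returns (picture, depth): 400x640x3 uint8, blue, green, red; 400x640 float32, m along the optical axis (not along the pixel's ray), 0 where there is no reading.
- camera_info(name): a dict with "intrinsics" (3x3 intrinsics, pixels), "R" (3x3) and "t" (3): a world point X has camera coordinates R X + t; the wrist camera has in their place "hand_eye" (4x4, takes a point from camera to tool coordinates, whose origin is the TCP and whose axes are the flange's). Camera axes: x right, y down, z forward; pixel columns grow to the right and rows downward; lengths in m; the calibration is good to about 2 mm. A picture is of the moment at which its call begins: read the wrist's pose just before it. camera_info takes no time and is no camera call.
A pose or a line that the arm cannot do raises IKError and nothing moves.
- close_job(): hands the job in; it is judged then, once.
Readings, each from a call of its own:
- current_t(): time.
- current_joint_positions(): joint angles.
- current_qvel(): joint speeds.
- current_joint_efforts(): joint torques, N m.
- current_tcp_pos(): TCP position.
- current_tool_rot(): TCP orientation.
- current_wrist_force(): force on the tool from outside, world axes, zero at the start.
- current_wrist_torque(): the same for the moment, N m.
- current_grip_width(): finger opening in m.
- current_grip_force(): force on a finger pad.
Only numpy, scipy, OpenCV 4.12 (cv2) and the standard library are available. Lean on these libraries where they do the work, as an engineer would, in place of code of your own. Each camera call takes 0.05 s, during which the arm holds its last target. There are 200 camera calls.

## Working session

There is one attempt and no reset: what is moved stays moved. The work goes in short steps, each a Python script; the robot and the scene stay as the last script left them, time stands still between calls to the robot, and variables do not carry over. Pictures are saved under pics/ and viewed, at most 11 in all, crops included, and the job is handed in when it is done.

```bash
mkdir -p pics; ls; python3 - <<'E'
from station import *
import cv2,numpy as np
for n in("scene","side"):
    p,d=capture(n); cv2.imwrite(f"pics/{n}0.png",p); np.savez(f"{n}0.npz",p=p,d=d)
    c=camera_info(n); print(n,np.round(c["intrinsics"],1).tolist(),np.round(-c["R"].T@c["t"],3),np.round(c["R"][2],2))
print(camera_info("wrist"),current_tool_rot(),current_tcp_pos(),current_t())
try: print(grasp_offset)
except Exception as e: print(e)
E
```

```text
pics
scene [[403.7, 0.0, 316.2], [0.0, 403.7, 199.9], [0.0, 0.0, 1.0]] [ 1.48  -0.411  0.717] [-0.8   0.23 -0.55]
side [[403.7, 0.0, 318.6], [0.0, 403.7, 197.6], [0.0, 0.0, 1.0]] [0.025 0.417 0.634] [ 0.57 -0.58 -0.58]
{'intrinsics': array([[340.7784466 ,   0.        , 321.43409988],
       [  0.        , 340.7784466 , 200.30363891],
       [  0.        ,   0.        ,   1.        ]]), 'hand_eye': array([[-8.20722023e-04, -9.56131331e-01, -2.92937201e-01,
         7.38294507e-02],
       [ 9.99999592e-01, -8.95248661e-04,  1.20345270e-04,
         9.59678571e-04],
       [-3.77317521e-04, -2.92936983e-01,  9.56131676e-01,
        -1.42976902e-01],
       [ 0.00000000e+00,  0.00000000e+00,  0.00000000e+00,
         1.00000000e+00]])} [-4.51980604e-01 -3.10840996e+00  2.70084890e-03] [0.17777616 0.59861526 0.23027566] 0.1
-0.0187
```

View pics/scene0.png

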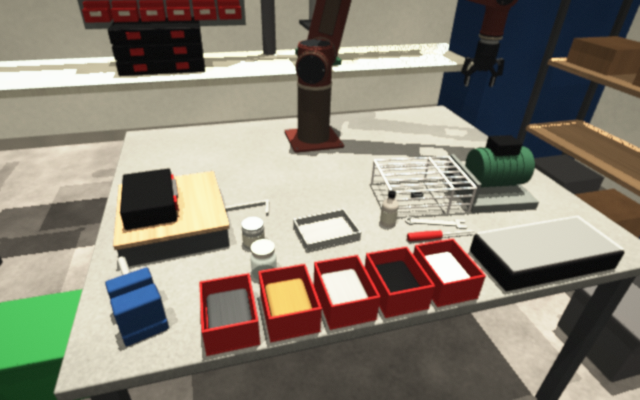

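View pics/side0.png

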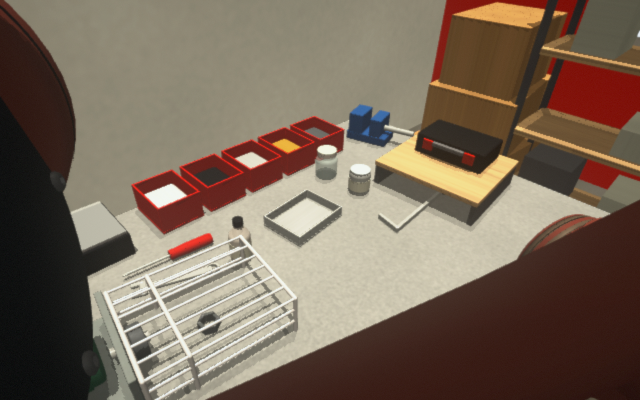

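The scene view shows the hook sticking out at (250,206), the can at (253,230), the tray at (326,230), the bottle at (389,208) and the guard around (420,185). The side view shows the nut at (209,323), the hook crossbar at (390,222) and the guard's mouth on the right, between (240,240) and (296,300). Next I'll project both into a top-down map.

```bash
cat > h.py <<'E'
from station import *
import cv2,numpy as np
from scipy.spatial.transform import Rotation as Ro
def cloud(n,d,T=None):
    c=camera_info(n);K=c["intrinsics"]
    v,u=np.mgrid[:400,:640]
    P=np.stack([(u-K[0,2])/K[0,0]*d,(v-K[1,2])/K[1,1]*d,d],-1)
    if n=="wrist":
        P=P@c["hand_eye"][:3,:3].T+c["hand_eye"][:3,3]
        return P@T[0].T+T[1]
    return (P-c["t"])@c["R"]
def wshot():
    T=(Ro.from_rotvec(current_tool_rot()).as_matrix(),np.array(current_tcp_pos()))
    p,d=capture("wrist"); return p,d,cloud("wrist",d,T)
E
python3 - <<'E'
from h import *
im=np.zeros((450,700,3),np.uint8)  # row: x from .95 down ; col: y -0.7..0.7, 2mm
X=[];C=[]
for n in("scene","side"):
    z=np.load(n+"0.npz");W=cloud(n,z["d"]);m=(z["d"]>0)
    X.append(W[m]);C.append(z["p"][m])
    if n=="side":
        for nm,u,v in[("nut",209,323),("nutL",203,328),("tip",381,217),("elbow",398,227),("shaft",420,212),("tin",360,170),("shelfR",475,214),("shelfL",377,163)]:
            print(nm,np.round(W[v,u],3))
X=np.vstack(X);C=np.vstack(C);o=np.argsort(X[:,2]);X=X[o];C=C[o]
m=(X[:,2]>-.02)&(X[:,2]<.16);X=X[m];C=C[m]
r=((.95-X[:,0])/.002).astype(int);c=((X[:,1]+.7)/.002).astype(int)
k=(r>=0)&(r<450)&(c>=0)&(c<700)
im[r[k],c[k]]=C[k]
cv2.imwrite("pics/top.png",im)
E
```

```text
nut [0.503 0.213 0.001]
nutL [0.434 0.254 0.09 ]
tip [ 0.477 -0.271  0.012]
elbow [ 0.423 -0.269  0.013]
shaft [ 0.427 -0.373  0.003]
tin [ 0.603 -0.328  0.07 ]
shelfR [ 0.309 -0.427  0.036]
shelfL [ 0.597 -0.394  0.069]
```

View pics/top.png

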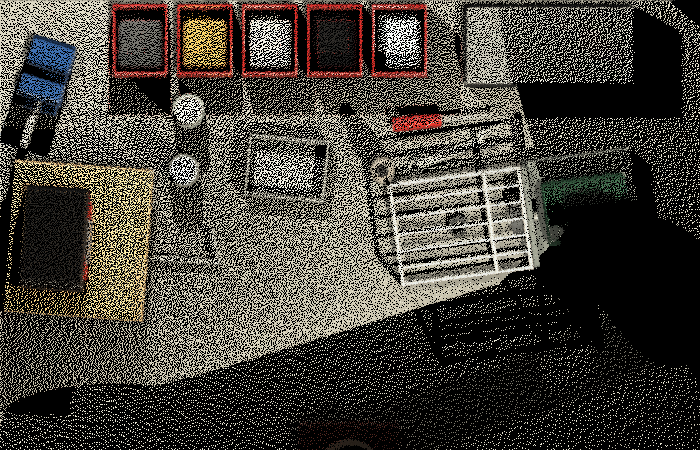

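The top map gives approximate positions: nut (0.512, 0.212), guard mouth from (0.584, 0.080) to (0.382, 0.104), hook elbow (0.43, -0.28), shelf edge y≈-0.395. I'll refine these with wrist shots.

```bash
cat >> h.py <<'E'
def down(yaw):  # tool x axis at world angle yaw, z down
    c,s=np.cos(yaw),np.sin(yaw)
    return Ro.from_matrix(np.array([[c,s,0],[s,-c,0],[0,0,-1.]])).as_rotvec()
def ortho(W,p,d,x0,y0,w,h,s,zmax,fn):
    m=(d>0)&(W[...,2]<zmax);X=W[m];C=p[m];o=np.argsort(X[:,2]);X=X[o];C=C[o]
    im=np.zeros((h,w,3),np.uint8);r=((x0-X[:,0])/s).astype(int);c=((X[:,1]-y0)/s).astype(int)
    k=(r>=0)&(r<h)&(c>=0)&(c<w);im[r[k],c[k]]=C[k];cv2.imwrite(fn,im)
E
python3 - <<'E'
from h import *
print("q",np.round(current_joint_positions(),2))
for yaw in(np.pi/2,-np.pi/2):
  for P in([.43,-.31,.004],[.43,-.3,.1],[.45,-.05,.03],[.43,-.3,.004],[.48,.2,.3]):
    q=ik(P,down(yaw)); print(yaw>0,P,None if q is None else np.round(q,2))
for i,(P,yaw) in enumerate([([.48,.17,.30],-np.pi/2),([.45,-.26,.28],-np.pi/2)]):
    try: reach(P,down(yaw))
    except Exception as e: print(e);continue
    p,d,W=wshot(); np.savez(f"w{i}.npz",p=p,d=d,W=W); cv2.imwrite(f"pics/w{i}.png",p)
print(current_t())
a,b=[cv2.imread(f"pics/w{i}.png") for i in(0,1)]
cv2.imwrite("pics/w01.png",np.vstack([a[:,:],b])[:, :] if 0 else cv2.resize(np.hstack([a,b]),(800,250)))
E
```

```text
q [ 1.16  0.22  1.53  0.    1.39 -0.13]
True [0.43, -0.31, 0.004] [-0.77  0.28  1.92 -0.    0.93 -0.77]
True [0.43, -0.3, 0.1] [-0.76  0.12  1.9  -0.    1.12 -0.76]
True [0.45, -0.05, 0.03] [-0.29  0.07  2.12 -0.    0.96 -0.29]
True [0.43, -0.3, 0.004] [-0.76  0.27  1.94 -0.    0.93 -0.76]
True [0.48, 0.2, 0.3] [ 0.24 -0.07  1.71 -0.    1.51  0.24]
False [0.43, -0.31, 0.004] [-0.77  0.28  1.92 -0.    0.93  2.37]
False [0.43, -0.3, 0.1] [-0.76  0.12  1.9  -0.    1.12  2.38]
False [0.45, -0.05, 0.03] None
False [0.43, -0.3, 0.004] [-0.76  0.27  1.94 -0.    0.93  2.38]
False [0.48, 0.2, 0.3] None
the arm cannot take that pose within its joint ranges
3.3083[ WARN:0@3.061] global loadsave.cpp:275 findDecoder imread_('pics/w0.png'): can't open/read file: check file path/integrity
Traceback (most recent call last):
ValueError: all the input arrays must have same number of dimensions, but the array at index 0 has 1 dimension(s) and the array at index 1 has 3 dimension(s)
```

```bash
python3 - <<'E'
from h import *
reach([.49,.13,.30],down(np.pi/2))
p,d,W=wshot(); np.savez("w0.npz",p=p,d=d,W=W); cv2.imwrite("pics/w0.png",p)
ortho(W,p,d,.66,.02,350,300,.001,.2,"pics/o0.png")
z=np.load("w1.npz"); ortho(z["W"],z["p"],z["d"],.57,-.45,350,300,.001,.2,"pics/o1.png")
z=np.hstack([cv2.imread("pics/o0.png"),cv2.imread("pics/o1.png")]);cv2.imwrite("pics/o01.png",z);print(current_t())
E
```

```text
5.3917
```

View pics/o01.png

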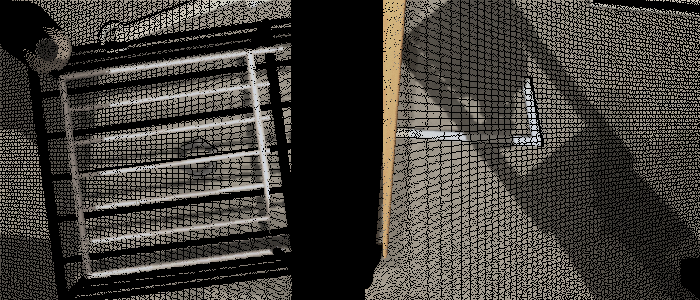

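View pics/w0.png

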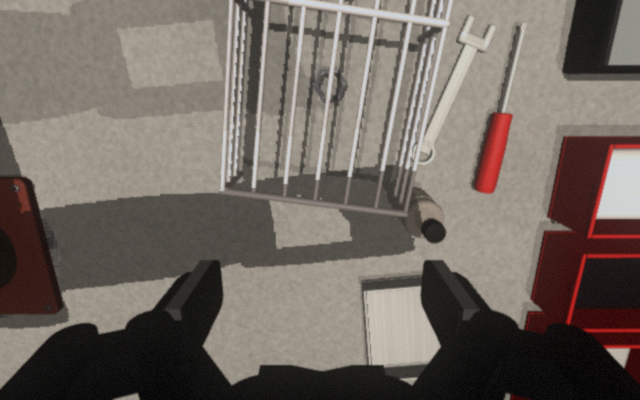

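View pics/w1.png

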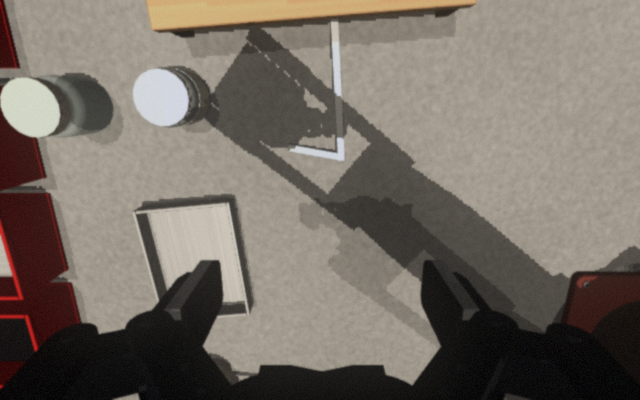

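Wrist view w0 shows the nut at (330,85), the mouth bar from (222,190) to (412,214), and the bottle top at (433,230). Wrist view w1 shows the shaft from (335,22) to the elbow (341,157) and the hook tip at (293,150). Next: fit the poses, then pull the hook out.

```bash
cat > fit.py <<'E'
from h import *
def rod(W,d,y_lo,y_hi,x_lo=.33,x_hi=.6):
    m=(d>0)&(W[...,2]>.007)&(W[...,2]<.022)&(W[...,1]>y_lo)&(W[...,1]<y_hi)&(W[...,0]>x_lo)&(W[...,0]<x_hi)
    return W[m]
def plane(u,v,z,T):  # wrist pixel -> world on height z
    c=camera_info("wrist");r=np.linalg.solve(c["intrinsics"],[u,v,1]);E=c["hand_eye"]
    o=T[0]@E[:3,3]+T[1];r=T[0]@E[:3,:3]@r
    return o+r*(z-o[2])/r[2]
E
python3 - <<'E'
from fit import *
z=np.load("w1.npz");P=rod(z["W"],z["d"],-.385,-.24)
s=P[P[:,1]<-.29]; s=s[abs(s[:,0]-np.median(s[:,0]))<.015]
print("shaft",len(s),np.polyfit(s[:,1],s[:,0],1),s[:,2].mean(),s.min(0),s.max(0))
c=P[(P[:,0]>.44)&(P[:,1]>-.29)];print("bar",len(c),np.polyfit(c[:,0],c[:,1],1),c.min(0),c.max(0))
m=(z["W"][...,2]>.068)&(z["W"][...,2]<.085)&(z["W"][...,1]<-.37);e=z["W"][m]
xs=np.arange(.36,.5,.02);print("edge",[(round(x,2),round(e[abs(e[:,0]-x)<.01][:,1].max(),3)) for x in xs if (abs(e[:,0]-x)<.01).any()])
T=(Ro.from_rotvec(current_tool_rot()).as_matrix(),np.array(current_tcp_pos()))
print("nut",plane(330,85,.018,T))
for u,v in((222,190),(412,214)):
  print("mouth",plane(u,v,.088,T), np.load("w0.npz")["W"][v-1:v+2,u].round(3).tolist())
# nut cloud
W=np.load("w0.npz")["W"];m=(abs(W[...,2]-.016)<.007)&(np.hypot(W[...,0]-.505,W[...,1]-.217)<.035);print(m.sum(),W[m].mean(0),W[m].min(0),W[m].max(0))
E
```

```text
shaft 633 [-0.06511726  0.41140794] 0.014294217221905806 [ 0.42722799 -0.38497987  0.00744377] [ 0.4399996  -0.29030814  0.01671904]
bar 338 [-0.17910048 -0.1868504 ] [ 0.44003068 -0.27839473  0.0073306 ] [ 0.49178455 -0.2616428   0.01624703]
edge [(np.float64(0.36), np.float64(-0.409)), (np.float64(0.38), np.float64(-0.407)), (np.float64(0.4), np.float64(-0.406)), (np.float64(0.42), np.float64(-0.404)), (np.float64(0.44), np.float64(-0.403)), (np.float64(0.46), np.float64(-0.402)), (np.float64(0.48), np.float64(-0.4)), (np.float64(0.5), np.float64(-0.399))]
nut [0.50158681 0.21743998 0.018     ]
mouth [0.38392851 0.10824394 0.088     ] [[0.385, 0.111, 0.092], [0.385, 0.109, 0.092], [0.385, 0.108, 0.092]]
mouth [0.59103769 0.08038373 0.088     ] [[0.594, 0.077, 0.075], [0.595, 0.076, 0.076], [0.594, 0.075, 0.076]]
432 [0.50128327 0.21846897 0.01830777] [0.48144492 0.19938464 0.01058895] [0.52161232 0.23628571 0.02079258]
```

```bash
python3 - <<'E'
from h import *
o=down(np.pi/2+.065); a=np.array([-.065,.998,0])
g=np.array([.432,-.315,.004])
reach(g+[0,0,.10],o); set_gripper(.05,40); move_straight(g,rate=.1)
set_gripper(0.0,60); print("w",current_grip_width(),current_grip_force(),current_wrist_force())
move_straight(g+a*.255+[0,0,.002],rate=.1); print(current_grip_width(),current_wrist_force())
set_gripper(.06); move_straight(np.array(current_tcp_pos())+[0,0,.15],rate=.25)
reach([.45,-.24,.28],o)
p,d,W=wshot(); np.savez("w2.npz",p=p,d=d,W=W); cv2.imwrite("pics/w2.png",p); print(current_t())
E
```

```text
w 0.005580597399906596 60.53996443748474 [-1.48937461  1.26169507  5.32160995]
0.0059346999349726235 [-0.70682732  0.11683109 -2.52110652]
14.175
```

View pics/w2.png

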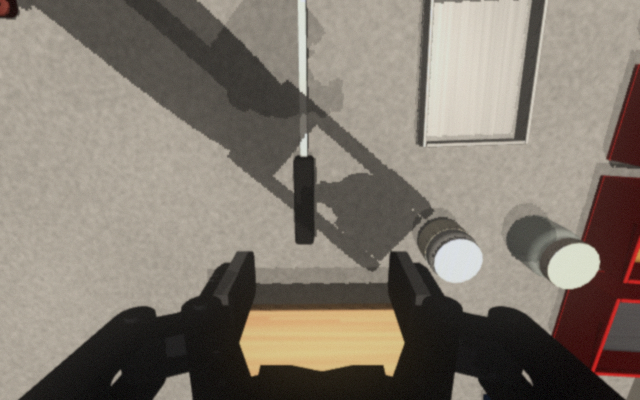

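Handle is completely out, top face from (303,157) to (304,243). Regrasp at its centre, look at the hook from the side camera inside the guard before lowering.

```bash
cat >> fit.py <<'E'
YG=np.array([.134,.991,0]);XG=np.array([.991,-.134,0]);M=np.array([.4875,.094,0]);NUT=np.array([.5015,.218,0])
OG=down(np.pi/2-.134)
E
python3 - <<'E'
from fit import *
T=(Ro.from_rotvec(current_tool_rot()).as_matrix(),np.array(current_tcp_pos()))
f,b,s=plane(303.5,157,.028,T),plane(304,243,.028,T),plane(303,10,.014,T)
c=(f+b)/2; a=(s-c)[:2];a/=np.linalg.norm(a); th=np.arctan2(a[1],a[0]);print(f,b,c,a,th)
W=np.load("w2.npz")["W"];m=(abs(W[...,2]-.028)<.006)&(abs(W[...,0]-c[0])<.03)&(abs(W[...,1]-c[1])<.08);print(W[m].mean(0),W[m].min(0),W[m].max(0))
g=np.array([c[0],c[1],.006]);o=down(th)
reach(g+[0,0,.10],o); set_gripper(.06); move_straight(g,rate=.12)
set_gripper(0,100); print("w",current_grip_width(),current_grip_force())
move_straight(g+[0,0,.036],rate=.1); 
e=NUT-XG*.028-YG*.235; zz=np.array([0,0,.042])
move_straight(e-YG*.23+zz,OG,rate=.12)
print(current_wrist_force(),current_t())
p,d=capture("side");cv2.imwrite("pics/s3.png",p);np.savez("s3.npz",p=p,d=d)
p,d,W=wshot();np.savez("w3.npz",p=p,d=d,W=W);cv2.imwrite("pics/w3.png",p)
E
```

```text
[ 0.42850279 -0.23119045  0.028     ] [ 0.43452394 -0.33938132  0.028     ] [ 0.43151336 -0.28528588  0.028     ] [-0.05733298  0.99835511] 1.6281607582297348
[ 0.4311946  -0.28472296  0.02800237] [ 0.41639678 -0.34222347  0.02262351] [ 0.44562068 -0.23260636  0.03038256]
w 0.022023422171250938 99.15816307067871
[-0.40312893 -0.4407807  -2.40777109] 17.625
```

View pics/w3.png

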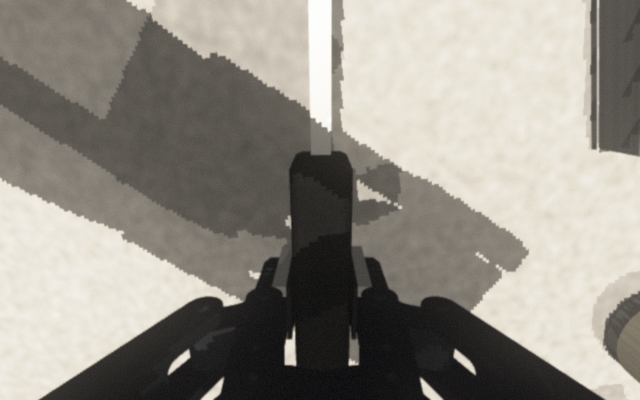

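The handle is held square, with the shaft running straight up the image at column 320. I'll check the hook tip's height by depth, then go in.

```bash
python3 - <<'E'
from fit import *
g=np.array(current_tcp_pos())
for n in("s3","w3"):
    z=np.load(n+".npz"); W=z["W"] if n=="w3" else cloud("side",z["d"])
    r=W-g; yy=r@YG; xx=r@XG; ok=(z["d"]>0)&(W[...,2]>.02)&(W[...,2]<.09)
    for lo in(60,120,180,225,262,272,282):
        k=ok&(yy>lo/1e3)&(yy<lo/1e3+.012)&(xx>-.02)&(xx<.08)
        if k.sum()>3: print(n,lo,k.sum(),"x",np.round([xx[k].min(),xx[k].max()],3),"z",np.round(np.percentile(W[k][:,2],[5,50,95]),3))
E
```

```text
s3 60 29 x [-0.008  0.001] z [0.037 0.046 0.05 ]
s3 120 32 x [-0.009  0.001] z [0.038 0.047 0.05 ]
s3 180 35 x [-0.009  0.   ] z [0.036 0.047 0.05 ]
s3 225 37 x [-0.009 -0.001] z [0.036 0.046 0.05 ]
s3 262 135 x [-0.01   0.058] z [0.037 0.048 0.05 ]
s3 272 78 x [-0.01   0.027] z [0.036 0.046 0.05 ]
w3 60 637 x [-0.004  0.004] z [0.048 0.049 0.05 ]
```

Level, underside at 36 mm. Insert, lower behind the nut and draw it out.

```bash
python3 - <<'E'
from fit import *
e=NUT-XG*.028-YG*.235
move_straight(e+[0,0,.042],rate=.12); print(current_wrist_force())
move_straight(e+[0,0,.0065],rate=.08); print(current_wrist_force(),current_tcp_pos())
move_straight(e-YG*.12+[0,0,.0065],rate=.07); print(current_wrist_force())
move_straight(e-YG*.245+[0,0,.0065],rate=.07); print(current_wrist_force(),current_t())
p,d=capture("side");cv2.imwrite("pics/s4.png",p);np.savez("s4.npz",p=p,d=d)
E
```

```text
[-0.1015209  -0.16109037 -2.88850753]
[-7.71190799  0.47092663 13.89571787] [ 0.44180085 -0.01127346  0.00709513]
[0.95208427 4.82768573 6.26088131]
[0.98530304 6.02214601 8.76257405] 24.1833
```

View pics/s4.png

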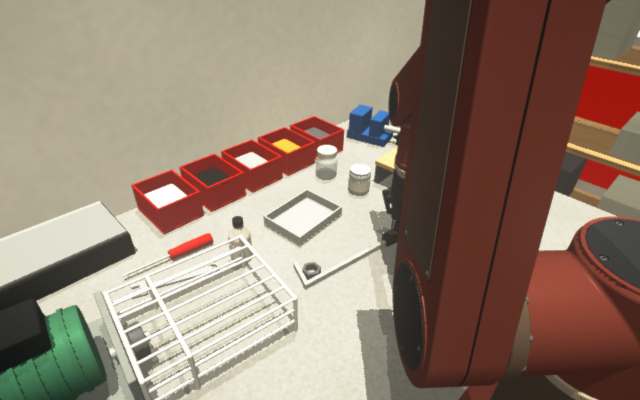

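The nut at (312,269) is out in front of the mouth, nestled in the hook. Next I'll back off, lay the hook aside and look at the nut.

```bash
python3 - <<'E'
from fit import *
c=np.array(current_tcp_pos())
move_straight(c+YG*.015,rate=.08); c=c+YG*.015
move_straight(c+[0,0,.04],rate=.12)
t=c-XG*.10-YG*.03; t[2]=.0065
move_straight(t+[0,0,.034],rate=.15); move_straight(t,rate=.08); print(current_wrist_force())
set_gripper(.06,60); move_straight(t+[0,0,.12],rate=.2)
reach([.475,-.10,.25],down(np.pi/2)) 
p,d,W=wshot();np.savez("w5.npz",p=p,d=d,W=W);cv2.imwrite("pics/w5.png",p);print(current_t())
E
```

```text
[-5.14268978  5.20983784 13.78660132]
28.7417
```

View pics/w5.png

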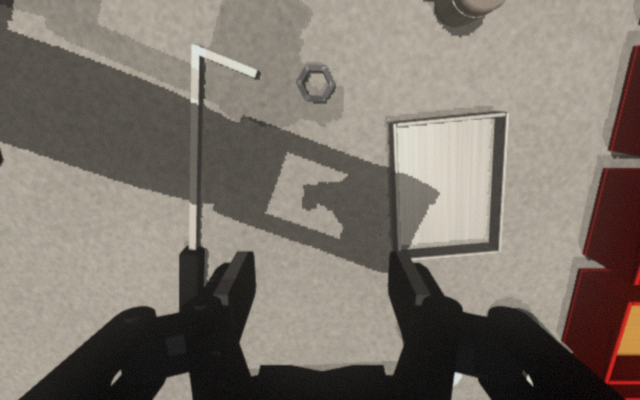

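The hook lies flat on the left, the nut is free at (316,83), and the tray centre is near (447,185). Measure the nut's orientation and the tray, then pick.

```bash
python3 - <<'E'
from fit import *
T=(Ro.from_rotvec(current_tool_rot()).as_matrix(),np.array(current_tcp_pos()))
z=np.load("w5.npz");W=z["W"];n0=plane(316,83,.018,T)
m=(z["d"]>0)&(abs(W[...,2]-.018)<.004)&(np.hypot(W[...,0]-n0[0],W[...,1]-n0[1])<.03);X=W[m][:,:2]
A=np.radians(np.arange(0,180,1));w=np.array([np.ptp(np.percentile(X@[np.cos(a),np.sin(a)],[1,99])) for a in A])
f=w[:60]+w[60:120]+w[120:];k=f.argmin();print(n0,X.mean(0),m.sum(),"flats deg",k,f[k]/3,f.max()/3)
tr=[plane(u,v,.03,T) for u,v in((390,122),(508,113),(499,248),(398,260))];t=np.mean(tr,0);print(np.round(tr,3).tolist(),t)
c=(X.min(0)+X.max(0))/2;print(c)
for a in(k,k+60,k+120):
  for s in(-90,90):
    y=np.radians(a+s); q=ik([c[0],c[1],.004],down(y)); q2=ik([t[0],t[1],.01],down(y)); print(a,s,q is not None and np.round(q[[0,5]],2),q2 is not None)
r=X-c; np.savetxt("nut.txt",[c[0],c[1],k,t[0],t[1]])
E
```

```text
[ 0.46876593 -0.01218417  0.018     ] [ 0.4677663  -0.01165077] 614 flats deg 26 0.035243141506444316 0.037522313616910406
[[0.545, -0.051, 0.03], [0.666, -0.042, 0.03], [0.679, -0.194, 0.03], [0.564, -0.209, 0.03]] [ 0.61356784 -0.12388611  0.03      ]
[ 0.46782463 -0.0117476 ]
26 -90 [-0.19  2.49] True
26 90 [-0.19 -0.65] True
86 -90 [-0.19  1.45] True
86 90 [-0.19 -1.69] True
146 -90 [-0.19  0.4 ] True
146 90 False False
```

```bash
python3 - <<'E'
from fit import *
x,y,k,tx,ty=np.loadtxt("nut.txt"); o=down(np.radians(86-90)); g=np.array([x,y,.004])
reach(g+[0,0,.12],o); set_gripper(.06,60); move_straight(g,rate=.1)
set_gripper(0,60); print("w",current_grip_width(),current_grip_force())
move_straight(g+[0,0,.10],rate=.15); print(current_grip_width())
t=np.array([tx,ty,.0105]); move_straight(t+[0,0,.09],rate=.2); move_straight(t,rate=.08); print(current_wrist_force())
set_gripper(.06); move_straight(t+[0,0,.15],rate=.2); reach([.45,.0,.30],down(np.pi/2)); 
p,d,W=wshot();np.savez("w6.npz",p=p,d=d,W=W);cv2.imwrite("pics/w6.png",p)
p,d=capture("scene");cv2.imwrite("pics/s6.png",p);print(current_t())
T=(Ro.from_rotvec(current_tool_rot()).as_matrix(),np.array(current_tcp_pos()))
m=(abs(W[...,2]-.023)<.005)&(np.hypot(W[...,0]-tx,W[...,1]-ty)<.035);print(m.sum(),W[m].mean(0) if m.any() else 0)
E
```

```text
w 0.0344631376316903 60.28230946144504
0.03420740733717865
[ 0.12338988 -1.11752392 -1.2214942 ]
38.1083
397 [ 0.61337976 -0.12285634  0.02201913]
```

View pics/s6.png

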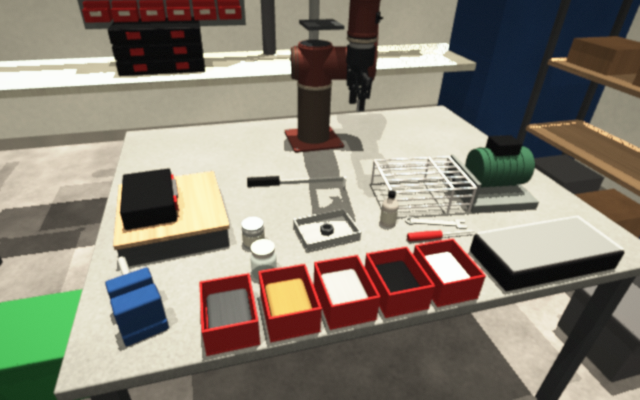

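The nut lies flat in the tray at (327,229), the hook lies flat on the open bench from (262,182) to (343,181), and the other items haven't moved. Handing in.

```bash
python3 -c "
from station import *
print(close_job())"
```

```text
the job is handed in; nothing more can be done
None
```

I drew the nut out with the hook and put it in the steel tray. The hook lies flat on the open bench, the other items look untouched in the last picture, and I handed the job in with the robot's clock at about 38 s; it returned no verdict.

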